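# Open the tilt-out bin and pour the couplers in

### The job

Pull the blue tilt-out bin front all the way open to its stop, then tip the three air-hose couplers out of the aluminium tray into it; pour them from the tray, do not grip them one by one. Set the empty tray back down flat on the table, clear of the bin, leave the bin open, and do not disturb the other things on the table.

Things in the scene. Friction and masses are not known exactly. Their poses are not given: they have to be found in the camera images.
- bin_housing: fixed grey steel housing of the tilt-out bin, 150 mm deep (x), 220 mm wide (y), 175 mm high, bolted to the table. Origin at table level in the middle of its front plane; own x points into the housing (away from the opening side), own -x is the way the front tilts out, z up. Its yaw varies.
- bin_front (a joint): hinge of the blue bin front, rad: 0 shut (front upright), 0.75 fully open at its stop, with the top edge leaning out to the housing's -x. It may start a little ajar. A stiff hinge (about 0.35 N m of friction, 2 to 4 N at the handle) that stays where it is left, even when loaded.
- bin_hinge (a point): middle of the horizontal hinge line at the foot of the blue front, 12 mm above the table, in the housing's front plane; hinge line along the housing's y. Its frame turns with the front: own z runs up along the front's inner face, own x into the trough. The front is 204 mm wide, 160 mm high from the hinge, 8 mm thick.
- bin_top_edge (a point): middle of the top edge of the blue front, on its inner face. Behind the front is the trough: side walls of 157 mm radius, 186 mm apart inside; a floor plate 130 mm long from the hinge, 80 degrees to the front; a 35 mm back lip. Open, the mouth between this edge and the housing is about 109 mm deep and 186 mm wide.
- bin_handle (a point): middle of the steel bar handle that stands up on the top edge of the blue front: round bar 12 mm thick, 110 mm long along the housing's y, 203 mm above the hinge in the plane of the front (4 mm outside its inner face); shut, it is 215 mm above the table and 40 mm above the housing's top; free beneath for 37 mm. It can be pinched across from above, or hooked from behind.
- bin_mouth (a point): fixed point on the housing: centre of the mouth of the fully open bin, 150 mm above the table, 50 mm out from the housing's front plane
- tray: loose open aluminium tray holding the couplers, 0.22 kg: floor 120 (x) x 100 (y) x 3 mm, side and rear walls 32 mm high. Origin at the centre of its underside, z up. Rear (+x) end carries the handle; the front (-x) end has no wall, only an upturned pouring lip 18 mm long rising 11 degrees. The floor is slick (friction about 0.3): the couplers slide out when the lip end is tipped down 40 degrees or more.
- tray_handle (a point): grip point of the tray's handle: an upright black block 14 mm thick (along the tray's x), 56 mm wide (y), its top 90 mm above the tray's underside; the point is in its middle, 20 mm below its top, 67 mm to +x of the tray's origin
- tray_lip (a point): middle of the edge of the tray's pouring lip, 77 mm to -x of the tray's origin, 6 mm above its underside
- coupler_a: silver air-hose coupler, 73 mm long (own y), 24 mm thick, 0.09 kg, lying in the tray; origin at the centre of its underside
- coupler_b: tan and silver air-hose coupler, 73 mm long (own y), 24 mm thick, 0.09 kg, lying in the tray; origin at the centre of its underside
- coupler_c: silver air-hose coupler like coupler_a, lying in the tray; origin at the centre of its underside
- masking_tape: roll of cream masking tape, 98 x 100 x 24 mm, lying flat; origin at the centre of its underside
- grip_block: grey hand sanding block with yellow grip, 118 x 70 x 38 mm; origin at the centre of its underside
- wax_tin: flat tin with a dark red lid, 67 x 95 x 28 mm; origin at the centre of its underside
- sprayer: trigger sprayer with blue head, 58 x 75 x 160 mm, standing; origin at the centre of its underside
Things that resemble listed ones, but are neither listed nor needed, are in the scene too. What is shaped like the tray but turquoise is not meant. Leave any yellow look-alike of the coupler_a alone.

How it is judged:
On the way, in this order (a step that is already met when the one before it is completed fails the run):
1. the bin front is open to its stop (value of joint bin_front above 0.7 rad), for 0.2 s.
2. the tray is tipped over the open bin (value of joint bin_front above 0.68 rad and angle between tray's own z axis and vertical above 0.4 rad and horizontal distance between tray_lip and bin_mouth below 0.14 m), for 0.1 s.
At the end, for the whole second after the job is handed in: The bin front is still open (joint over 0.68 of 0.75 rad); all three couplers lie at rest in its trough behind the front; the tray stands flat on the table (within 6 mm and 0.1 rad), at rest, its centre over 150 mm from the mouth of the bin (value of joint bin_front above 0.68 rad and x of coupler_a in the frame of bin_hinge between -0.005 and 0.15 m and y of coupler_a in the frame of bin_hinge between -0.095 and 0.095 m and z of coupler_a in the frame of bin_hinge between 0 and 0.16 m and x of coupler_b in the frame of bin_hinge between -0.005 and 0.15 m and y of coupler_b in the frame of bin_hinge between -0.095 and 0.095 m and z of coupler_b in the frame of bin_hinge between 0 and 0.16 m and x of coupler_c in the frame of bin_hinge between -0.005 and 0.15 m and y of coupler_c in the frame of bin_hinge between -0.095 and 0.095 m and z of coupler_c in the frame of bin_hinge between 0 and 0.16 m and angle between tray's own z axis and vertical below 0.1 rad and height (world z) of tray between -0.006 and 0.006 m and linear speed of tray below 0.02 m/s and horizontal distance between tray and bin_mouth above 0.15 m and linear speed of each of coupler_a, coupler_b, coupler_c below 0.03 m/s); the robot touches nothing.
It fails at once if a coupler is gripped by the fingers (contact force between the fingers and coupler_a above 8 N or contact force between the fingers and coupler_b above 8 N or contact force between the fingers and coupler_c above 8 N).
It fails at once if one of the other things is pushed more than 30 mm or knocked over (distance of any of masking_tape, grip_block, wax_tin, sprayer from where it was at the start of the episode above 0.03 m or angle between any of masking_tape, grip_block, wax_tin, sprayer's own z axis and vertical above 0.5 rad).
It also fails if it takes over 64 s, if anything falls off the work surface, if the arm or the gripper's body presses on something with over 40 N, if the wrist force passes 120 N, or if a joint passes its speed limit or range.

### The arm

A 7-joint arm with a two-finger parallel gripper is mounted at the origin on the work surface; the furniture and walls round the work are solid. World frame = base frame: x ahead of the robot, y to its left, z up, the work surface at z = 0. Lengths are in m, angles in rad, forces in N, time in s.
With the tool pointing down it reaches from about 0.425 to 0.95 m from the base axis. Payload 4.7 kg.
Tool frame: the origin (TCP) lies at the very end of the fingers, on their centre line; the grasp point (between the pads) lies 19 mm behind it (env.grip_depth is the z of the grasp point in the tool frame, in m); z points along the fingers, y is the line along which they close (so a half turn about z gives the same grasp; the last joint's range is limited). The gripper opens to 85 mm and grips with 20 to 120 N. Pads are 22 mm wide; open, the fingers measure 114 mm over their backs; the gripper's body (76 mm by 85 mm) begins 54 mm behind the grasp point. The pads swing forward as they close: fully open they stand 13 mm farther back than shut.
Start: joints at [-1.219, 0.469, -0.049, 1.532, 0.024, 1.141, -0.082], TCP at [0.251, 0.627, 0.231] pointing down, gripper open.
Joint ranges: [-2.59, 2.59], [-0.33, 1.99], [-1.39, 1.29], [0.1, 2.45], [-1.04, 4.18], [0.21, 1.99], [-2.66, 2.66]. Speed limits (rad/s): [2.57, 2.57, 3.14, 3.14, 3.14, 3.14, 3.14].

### API

Orientations are given as a unit quaternion [w, x, y, z].
In Python, from bench import env gives the robot as it stands.
- The arm moves only by the tool servo_tool, never from a script. Its argument "motion" is one flat list of numbers, 4 for each row, row after row: the shift along the tool's x, y, z in m, then the turn about the tool's z in rad. In form: [x, y, z, yaw, x, y, z, yaw, ...]. A call has 1 to 8 rows; each row shifts and turns the commanded pose from where the row before left it, along the tool's axes as they then stand; what a row does not reach is not made up. A row lasts 1/8 s, in which the tool goes at most 62.5 mm and 10.7 degrees, less where a joint would pass 70% of its speed; a pose out of reach is approached as far as the arm can. A call is refused whole if a number of a shift passes 0.0625 or a number of a turn 0.188, either way. A call with a gripper value outside its range is refused whole. "hand" is the opening in per cent of the stroke, from 0 (shut) to 100 (fully open), set as the call begins (left out, the last holds). The fingers move at their own pace and stop on an object; "force" is the grip in N (left out, the last holds). Time passes only in rows, so rows that do not move let the fingers close. It gives the time, the measured TCP pose, the force, the opening and the grip force at its end, in the units of the state.
- env.state(): the state, without advancing time (a new reading comes with each control period).
- env.grab_frame(name): name is "scene" or "top" or "wrist"; returns the picture (384x512x3 uint8, red, green, blue); there is no depth.
- env.camera_params(name): a dict with "vertical_fov" (degrees; the focal length in pixels is half the picture's height over the tangent of half this angle, whatever the lens; pixels are square), "cx", "cy" (the principal point, pixels), "R" (3x3) and "t" (3): a world point X has camera coordinates R X + t. Camera axes: x right, y down, z forward; pixel columns grow to the right and rows downward; lengths in m; the calibration is good to about 2 mm. The wrist camera is an equidistant fisheye: a pixel r from the principal point sees the ray r / f radians off the axis. A picture is of the moment at which its call begins: read the wrist's pose just before it. camera_params takes no time and is no camera call; for the wrist camera it gives the pose at the moment of the call.
- env.close_job(): hands the job in; it is judged then, once.
The state is a dict: "t": time; "qpos": joint angles; "dq": joint speeds; "joint_efforts": joint torques, N m; "tool_pos": TCP position; "eef_rot": TCP orientation; "contact_force": force on the tool from outside, world axes, zero at the start; "wrist_torque": the same for the moment, N m; "width": opening from 0.0 (shut) to 1.0 (fully open); "finger_force": force on a finger pad.
Only numpy, scipy, OpenCV 4.12 (cv2) and the standard library are available. Lean on these libraries where they do the work, as an engineer would, in place of code of your own. Each camera call takes 0.05 s, during which the arm holds its last target. There are 200 camera calls.

## Working session

There is one attempt and no reset: what is moved stays moved. The work goes in short steps, Python scripts to look and compute and a tool call to move; the robot and the scene stay as the last step left them, time stands still between calls to the robot, and variables do not carry over. Pictures are saved under pics/ and viewed, at most 10 in all, crops included, and the job is handed in when it is done.

Besides the shell and the picture viewer there is one more tool, called after ">>>" as name(argument=value, ...) on one line, values as JSON. servo_tool: Moves the arm, as the interface text tells. Its arguments: {"type":"object","properties":{"motion":{"type":"array"},"hand":{"type":"number"},"force":{"type":"number"}},"required":["motion"]}

```bash
ls; mkdir -p pics
python3 - <<'E'
from bench import env
import cv2,numpy as np
for n in("scene","top"):
    f=env.grab_frame(n);cv2.imwrite(f"pics/{n}0.png",cv2.resize(f[:,:,::-1],(800,600),interpolation=cv2.INTER_CUBIC)); np.save(f"pics/{n}0.npy",f)
    p=env.camera_params(n);print(n,{k:np.round(v,3).tolist() for k,v in p.items()})
s=env.state();print(s)
E
```

```text
pics
scene {'vertical_fov': 45.879, 'cx': 257.631, 'cy': 188.786, 'R': [[0.89, -0.455, -0.011], [-0.346, -0.661, -0.666], [0.296, 0.597, -0.746]], 't': [-0.393, 0.251, 1.441]}
top {'vertical_fov': 42.236, 'cx': 249.983, 'cy': 189.492, 'R': [[-0.013, -1.0, -0.021], [-0.997, 0.014, -0.076], [0.077, 0.02, -0.997]], 't': [0.036, 0.476, 1.834]}
{'t': 0.1, 'qpos': array([-1.21893065,  0.46933345, -0.0485628 ,  1.53356495,  0.02409519,
        1.141026  , -0.0823038 ]), 'dq': array([ 0.00079228, -0.00186181,  0.00028938, -0.00300332, -0.00096444,
       -0.00111876, -0.00013962]), 'joint_efforts': array([ 4.62115277e-04, -5.11511528e+01, -4.72108915e-02, -2.38389516e+01,
        1.07232289e-02,  4.40677512e-03, -2.49966644e-05]), 'tool_pos': array([0.25065952, 0.62616527, 0.23038873]), 'eef_rot': array([-1.29717225e-04,  1.89237551e-01,  9.81930948e-01, -8.63562311e-04]), 'contact_force': array([ 0.52493364,  0.83860628, -0.00244658]), 'wrist_torque': array([ 0.01841074, -0.06352396, -0.01834123]), 'finger_force': 0.0, 'width': 1.0015405225359943}
```

View pics/scene0.png

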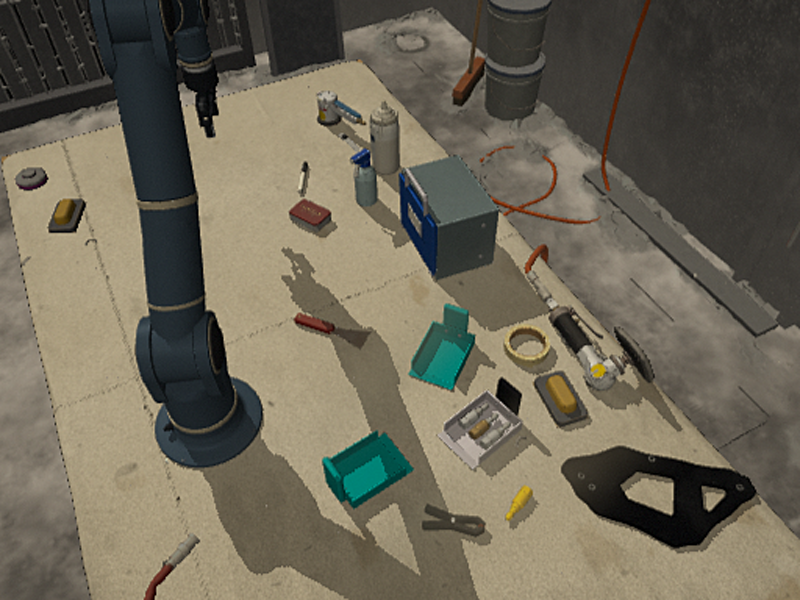

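View pics/top0.png

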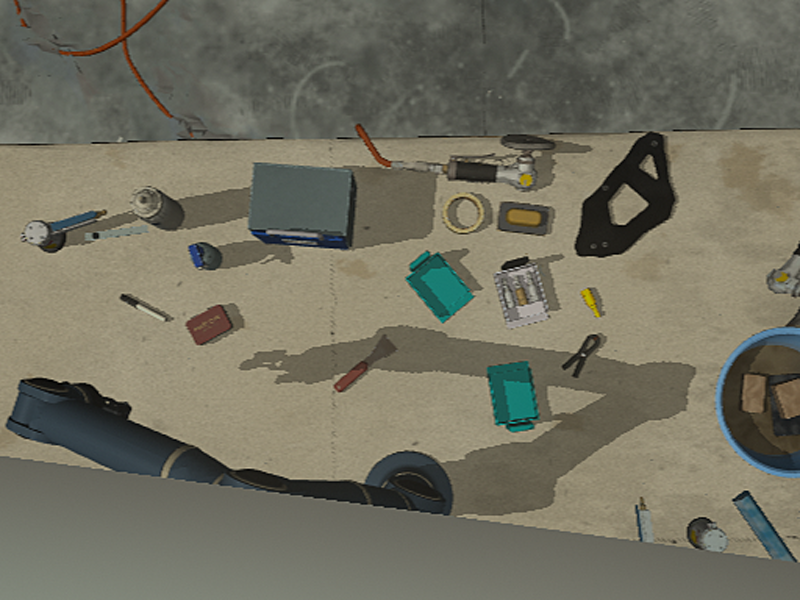

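In the scene picture the aluminium tray is at (482,428), with its black handle at (509,395). In the top picture it is at (522,292), handle at (515,264). The turquoise look-alikes at top (440,287) and (513,393) are excluded by colour, and the yellow coupler at top (593,302) is to be left alone. The bin is at top (300,210), its front facing the robot (-x). I'll confirm with one enlarged crop.

Run:
```python
import cv2,numpy as np
t=np.load("pics/top0.npy");s=np.load("pics/scene0.npy")
def c(f,x,y):return cv2.resize(f[y:y+75,x:x+100],(400,300),interpolation=cv2.INTER_CUBIC)
m=np.vstack([np.hstack([c(t,285,150),c(t,145,95)]),np.hstack([c(s,260,235),c(s,240,95)])])
cv2.imwrite("pics/m.png",m[:,:,::-1])
```

```text
(no output)
```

View pics/m.png

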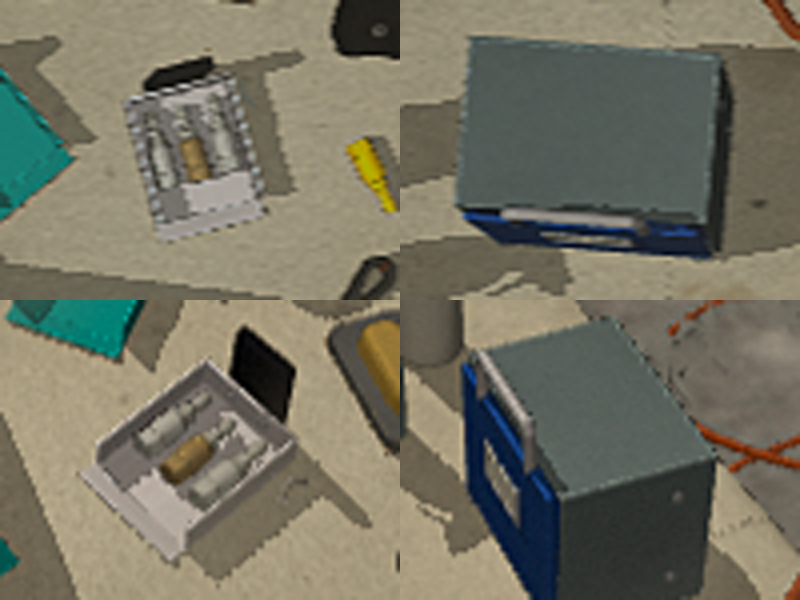

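The crop confirms the aluminium tray with silver, tan and silver couplers, its handle at the far (+x) end and its lip towards the robot. The bin front is nearly shut, with the handle bar standing up. Next I triangulate.

```bash
cat > h.py <<'E'
from bench import env
import numpy as np
def cam(n):
    p=env.camera_params(n);f=192/np.tan(np.radians(p["vertical_fov"])/2);return p,f
def ray(n,uv):
    p,f=cam(n);R=np.array(p["R"]);d=R.T@np.array([(uv[0]-p["cx"])/f,(uv[1]-p["cy"])/f,1]);return -R.T@np.array(p["t"]),d/np.linalg.norm(d)
def plane(n,uv,z):
    c,d=ray(n,uv);return c+d*(z-c[2])/d[2]
def tri(rs):
    A=0;b=0
    for c,d in rs:
        M=np.eye(3)-np.outer(d,d);A=A+M;b=b+M@c
    X=np.linalg.solve(A,b);return X,[np.linalg.norm((np.eye(3)-np.outer(d,d))@(X-c)) for c,d in rs]
E
python3 - <<'E'
from h import *
np.set_printoptions(precision=4,suppress=True)
k=lambda off,p:(p[0]/4-.375+off[0],p[1]/4-.375+off[1])
T1,T2,S1,S2=(285,150),(145,95),(260,235),(240,95)
P={"barL":(T2,(104,214),S2,(80,57)),"barR":(T2,(240,218),S2,(129,428-300)),
"BL":(T2,(70,37),S2,(205,18)),"BR":(T2,(320,57),S2,(315,158)),"FR":(T2,(310,220),S2,(158,192)),"FL":(T2,(60,205),S2,(88,50)),
"lipL":(T1,(160,238),S1,(82,170)),"lipR":(T1,(265,212),S1,(178,258)),"rearL":(T1,(127,100),S1,(208,62)),"rearR":(T1,(232,73),S1,(297,137)),
"hdlL":(T1,(145,80),S1,(243,28)),"hdlR":(T1,(212,62),S1,(297,72))}
for n,(a,p,b,q) in P.items():
    X,e=tri([ray("top",k(a,p)),ray("scene",k(b,q))]);print(n,X,np.round(e,4))
for n in("top","scene"):print(n,ray(n,(0,0))[0])
for n,z in(("BL",.175),("BR",.175),("FR",.175),("FL",.175),("barL",.215),("barR",.215),("lipL",.006),("lipR",.006),("rearL",.032),("rearR",.032),("hdlL",.09),("hdlR",.09)):
    a,p,b,q=P[n];print(n,plane("top",k(a,p),z)[:2],plane("scene",k(b,q),z)[:2])
E
```

```text
barL [0.6043 0.2933 0.2067] [0.002 0.002]
barR [0.5956 0.1784 0.2135] [0.0045 0.0045]
BL [0.7625 0.3312 0.1696] [0.0059 0.0059]
BR [0.7445 0.1123 0.1695] [0.0023 0.0023]
FR [0.596  0.1225 0.1846] [0.0062 0.0062]
FL [0.6244 0.3333 0.1786] [0.0057 0.0057]
lipL [ 0.3975 -0.2463  0.0038] [0.003 0.003]
lipR [ 0.4223 -0.3451  0.0053] [0.0009 0.0009]
rearL [ 0.5265 -0.2167  0.0249] [0.0015 0.0015]
rearR [ 0.5481 -0.3122  0.034 ] [0.0027 0.0027]
hdlL [ 0.542  -0.2289  0.0764] [0.0019 0.0019]
hdlR [ 0.5546 -0.2873  0.0848] [0.0002 0.0002]
top [ 0.3348 -0.007   1.8649]
scene [ 0.0106 -0.8732  1.2373]
BL [0.7667 0.3278] [0.7529 0.3267]
BR [0.7452 0.1109] [0.7384 0.1078]
FR [0.6032 0.1207] [0.5952 0.1334]
FL [0.6197 0.3363] [0.632  0.3355]
barL [0.6047 0.291 ] [0.5976 0.2845]
barR [0.5995 0.1765] [0.5904 0.1783]
lipL [ 0.4001 -0.2472] [ 0.394  -0.2464]
lipR [ 0.423  -0.3454] [ 0.4212 -0.3451]
rearL [ 0.5271 -0.2166] [ 0.522 -0.22 ]
rearR [ 0.5507 -0.3139] [ 0.5463 -0.3103]
hdlL [ 0.5388 -0.2264] [ 0.5375 -0.2372]
hdlR [ 0.5541 -0.2866] [ 0.5519 -0.2899]
```

```bash
cat >> h.py <<'E'
from scipy.spatial.transform import Rotation as Ro
def plan(*wps,step=.06,turn=.18,start=None):
    """wps: (x,y,z,toolY_angle_deg|None[,step]); prints rows in tool axes (tool down)"""
    if start is None:
        s=env.state();q=np.array(s["eef_rot"]);R=Ro.from_quat(q[[1,2,3,0]]).as_matrix();p=np.array(s["tool_pos"])
        a=np.arctan2(R[1,1],R[0,1]);tz=R[2,2];print("t",s["t"],"pos",p.round(4),"yang",np.degrees(a).round(1),"tilt z",tz.round(4),"w",round(s["width"],3),"F",np.round(s["contact_force"],1),"ff",s["finger_force"])
    else: p=np.array(start[:3]);a=np.radians(start[3])
    for w in wps:
        st=w[4] if len(w)>4 else step
        T=np.array(w[:3]);ta=a if w[3] is None else np.radians(w[3]);n=int(max(np.ceil(np.linalg.norm(T-p)/st),np.ceil(abs(ta-a)/turn),1));rows=[]
        for i in range(n):
            Y=np.array([np.cos(a),np.sin(a),0]);X=np.array([-np.sin(a),np.cos(a),0]);Z=np.array([0,0,-1.])
            # x = y cross z
            X=np.cross(Y,Z)
            d=(T-p)/(n-i);da=-(ta-a)/(n-i)
            r=np.round([d@X,d@Y,d@Z],3);da=round(da,2);p=p+r[0]*X+r[1]*Y+r[2]*Z;a-=da;rows.append([*r,da])
        for i in range(0,n,8):print(n,[float(v)+0. for r in rows[i:i+8] for v in r])
E
python3 -c "
from h import *
plan((.26,.60,.28,None),(.598,.234,.28,-5.2))"
```

```text
t 0.1 pos [0.2507 0.6262 0.2304] yang 68.2 tilt z -1.0 w 1.002 F [ 0.5  0.8 -0. ] ff 0.0
1 [-0.018, -0.021, -0.05, 0.0]
9 [-0.05, -0.024, 0.0, 0.14, -0.053, -0.017, 0.0, 0.14, -0.055, -0.009, 0.0, 0.14, -0.055, -0.001, 0.0, 0.14, -0.055, 0.006, 0.0, 0.14, -0.053, 0.014, 0.0, 0.15, -0.051, 0.022, 0.0, 0.14, -0.047, 0.029, 0.0, 0.15]
9 [-0.043, 0.036, 0.0, 0.14]
```

>>> servo_tool(motion=[-0.018,-0.021,-0.05,0.0,-0.05,-0.024,0.0,0.14,-0.053,-0.017,0.0,0.14,-0.055,-0.009,0.0,0.14,-0.055,-0.001,0.0,0.14,-0.055,0.006,0.0,0.14,-0.053,0.014,0.0,0.15,-0.051,0.022,0.0,0.14], hand=100)

```text
t: 1.1
tool_pos: [0.5232, 0.3142, 0.281]
eef_rot: [-0.0, 0.635, 0.773, -0.0]
contact_force: [0.4, 1.2, -0.3]
width: 1.002
finger_force: 0.0
```

>>> servo_tool(motion=[-0.047,0.029,0.0,0.15,-0.043,0.036,0.0,0.14,0,0,0,0,0,0,0,0])

```text
t: 1.6
tool_pos: [0.5978, 0.2347, 0.2807]
eef_rot: [-0.001, 0.738, 0.675, -0.0]
contact_force: [1.0, 1.5, -0.7]
width: 1.001
finger_force: 0.0
```

```bash
python3 -c "
from h import *;import cv2
plan((.598,.234,.28,-5.2),(.598,.234,.193,-5.2,.03))
p=env.camera_params('wrist');print(p)
f=env.grab_frame('wrist');cv2.imwrite('pics/w1.png',f[:,:,::-1]);f=env.grab_frame('scene');np.save('pics/s1.npy',f)"
```

```text
t 1.6 pos [0.5978 0.2347 0.2807] yang -5.1 tilt z -1.0 w 1.001 F [ 1.   1.5 -0.7] ff 0.0
1 [-0.001, 0.0, 0.001, 0.0]
3 [0.0, 0.0, 0.029, 0.0, 0.0, 0.0, 0.029, 0.0, 0.0, 0.0, 0.029, 0.0]
{'vertical_fov': 65.70646984690485, 'cx': 258.91227238187093, 'cy': 188.92637316188362, 'R': array([[ 0.99606982, -0.08856204, -0.00129414],
       [-0.08335344, -0.94222885,  0.32443336],
       [-0.02995186, -0.3230504 , -0.94590767]]), 't': array([-0.57413181,  0.21246364,  0.52220337])}
```

View pics/w1.png

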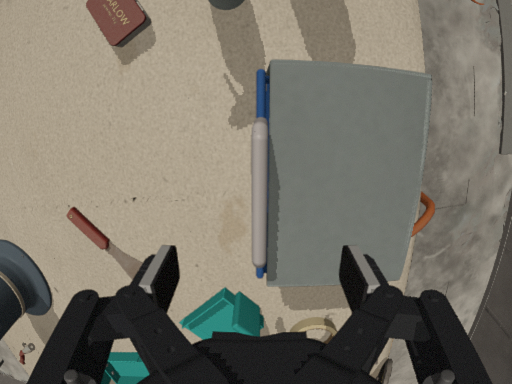

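The bar runs from (261,120) to (260,268), centred between the fingers; the housing's front top corners are at (268,60) and (268,285). I'll check them by fisheye rays.

```bash
cat >> h.py <<'E'
def wray(p,uv):
    f=192/np.tan(np.radians(p["vertical_fov"])/2);R=np.array(p["R"]);u=np.array([uv[0]-p["cx"],uv[1]-p["cy"]]);r=np.hypot(*u);th=r/f
    d=R.T@np.array([*(u/r*np.sin(th)),np.cos(th)]);return -R.T@np.array(p["t"]),d
def wplane(p,uv,z):
    c,d=wray(p,uv);return c+d*(z-c[2])/d[2]
E
python3 -c "
from h import *
p=env.camera_params('wrist')
for uv,z in(((261,120),.213),((260,268),.213),((268,60),.175),((268,285),.175),((430,73),.175),((402,278),.175)):print(uv,wplane(p,uv,z).round(4))
b=(p,)
k=lambda off,q:(q[0]/4-.375+off[0],q[1]/4-.375+off[1])
for w,t,s in(((261,122),(104,214),(80,57)),((260,266),(240,218),(129,128)),((268,60),(60,205),(88,50)),((268,285),(310,220),(158,192))):
  X,e=tri([wray(p,w),ray('top',k((145,95),t)),ray('scene',k((240,95),s))]);print(X.round(4),np.round(e,4))
"
```

```text
(261, 120) [0.6039 0.2985 0.213 ]
(260, 268) [0.5928 0.1763 0.213 ]
(268, 60) [0.6138 0.3446 0.175 ]
(268, 285) [0.5971 0.1283 0.175 ]
(430, 73) [0.7628 0.3327 0.175 ]
(402, 278) [0.7481 0.1148 0.175 ]
[0.6045 0.2949 0.2049] [0.0015 0.0028 0.0014]
[0.5946 0.1784 0.2139] [0.0017 0.0053 0.0037]
[0.6214 0.338  0.1766] [0.01   0.0027 0.0105]
[0.5978 0.1265 0.177 ] [0.0027 0.0078 0.0059]
```

>>> servo_tool(motion=[0,0,0.03,0,0,0,0.03,0,0,0,0.024,0,0,0,0,0])

```text
t: 2.2
tool_pos: [0.5962, 0.2355, 0.1954]
eef_rot: [-0.001, 0.737, 0.676, -0.002]
contact_force: [-0.8, 0.7, 0.6]
width: 0.999
finger_force: 0.0
```

>>> servo_tool(motion=[0,0,0.002,0,0,0,0,0,0,0,0,0,0,0,0,0,0,0,0,0], hand=0, force=35)

```text
t: 2.82
tool_pos: [0.5986, 0.2343, 0.1959]
eef_rot: [0.0, 0.738, 0.675, 0.0]
contact_force: [-0.3, -0.1, 2.5]
width: 0.126
finger_force: 34.1
```

```bash
python3 -c "
from h import *
s=env.state();print(s['width'],s['finger_force'],s['tool_pos'])
# arc about hinge; housing x=(cos-.085)
h=np.array([np.cos(.085),-np.sin(.085),0]);F=np.array([.607,.236,.012]);off=.019
w=[]
for th in np.linspace(.12,.84,9):
  P=F-h*(.203*np.sin(th)+.004*np.cos(th));z=.012+.203*np.cos(th)-.004*np.sin(th)-off;w.append((P[0],P[1],z,None));print(np.round(w[-1][:3],4))
plan(*w)"
```

```text
0.12632978521303934 34.1187858581543 [0.59858161 0.23425325 0.19587354]
[0.5788 0.2384 0.1941]
[0.5609 0.2399 0.1907]
[0.5434 0.2414 0.1858]
[0.5264 0.2429 0.1792]
[0.5101 0.2443 0.1712]
[0.4945 0.2456 0.1617]
[0.4798 0.2468 0.1509]
[0.4662 0.248  0.1388]
[0.4537 0.2491 0.1255]
t 2.825 pos [0.5986 0.2343 0.1959] yang -5.2 tilt z -1.0 w 0.126 F [-0.3 -0.1  2.5] ff 34.1187858581543
1 [0.002, -0.02, 0.002, 0.0]
1 [0.0, -0.018, 0.003, 0.0]
1 [0.0, -0.018, 0.005, 0.0]
1 [0.0, -0.017, 0.007, 0.0]
1 [0.0, -0.016, 0.008, 0.0]
1 [0.0, -0.016, 0.009, 0.0]
1 [0.0, -0.014, 0.011, 0.0]
1 [0.0, -0.014, 0.012, 0.0]
1 [0.0, -0.013, 0.013, 0.0]
```

>>> servo_tool(motion=[0,-0.02,0.002,0,0,-0.018,0.003,0,0,-0.018,0.005,0,0,-0.017,0.007,0,0,-0.016,0.008,0,0,0,0,0])

```text
t: 3.58
tool_pos: [0.5085, 0.2427, 0.1707]
eef_rot: [-0.001, 0.738, 0.675, -0.0]
contact_force: [-4.6, 0.4, 5.2]
width: 0.124
finger_force: 36.0
```

>>> servo_tool(motion=[0,-0.016,0.009,0,0,-0.014,0.011,0,0,-0.014,0.012,0,0,0,0,0])

```text
t: 4.08
tool_pos: [0.4655, 0.2467, 0.1378]
eef_rot: [-0.0, 0.738, 0.675, -0.0]
contact_force: [-0.7, 2.2, -2.1]
width: 0.124
finger_force: 36.2
```

>>> servo_tool(motion=[0,-0.007,0.006,0,0,-0.006,0.006,0,0,0,0,0,0,0,0,0])

```text
t: 4.58
tool_pos: [0.4654, 0.2475, 0.1358]
eef_rot: [0.005, 0.74, 0.673, 0.011]
contact_force: [3.4, -9.3, 43.6]
width: 0.124
finger_force: 41.2
```

At the stop: no further travel, and the force has risen. I release, rise and view.

>>> servo_tool(motion=[0,0.006,-0.009,0,0,0.004,-0.003,0])

```text
t: 4.82
tool_pos: [0.4678, 0.2469, 0.1389]
eef_rot: [0.002, 0.739, 0.674, 0.004]
contact_force: [9.0, 3.8, -12.4]
width: 0.125
finger_force: 36.2
```

>>> servo_tool(motion=[0,0,0,0,0,0,0,0,0,0,0,0,0,0,-0.04,0,0,0,-0.06,0,0,0,-0.06,0], hand=100)

```text
t: 5.58
tool_pos: [0.4623, 0.2461, 0.2999]
eef_rot: [-0.0, 0.738, 0.675, -0.001]
contact_force: [0.2, 1.2, 0.4]
width: 1.002
finger_force: 0.0
```

```bash
python3 -c "
from h import *;import cv2
plan((.5,.1,.3,-30),(.545,-.255,.25,-76.5))
print(env.camera_params('wrist'))
f=env.grab_frame('wrist');cv2.imwrite('pics/w2.png',f[:,:,::-1])"
```

```text
t 5.575 pos [0.4623 0.2461 0.2999] yang -5.2 tilt z -1.0 w 1.002 F [0.2 1.2 0.4] ff 0.0
3 [-0.047, 0.017, 0.0, 0.14, -0.045, 0.023, 0.0, 0.15, -0.041, 0.03, 0.0, 0.14]
7 [-0.041, 0.031, 0.007, 0.12, -0.037, 0.035, 0.007, 0.12, -0.032, 0.04, 0.007, 0.12, -0.027, 0.043, 0.007, 0.11, -0.022, 0.046, 0.007, 0.12, -0.017, 0.048, 0.007, 0.11, -0.012, 0.05, 0.008, 0.12]
{'vertical_fov': 65.70646984690485, 'cx': 258.91227238187093, 'cy': 188.92637316188362, 'R': array([[ 9.96010554e-01, -8.92332991e-02, -6.27795305e-04],
       [-8.41805075e-02, -9.41899694e-01,  3.25174735e-01],
       [-2.96077346e-02, -3.23824620e-01, -9.45653741e-01]]), 't': array([-0.43815749,  0.20575683,  0.53992546])}
```

View pics/w2.png

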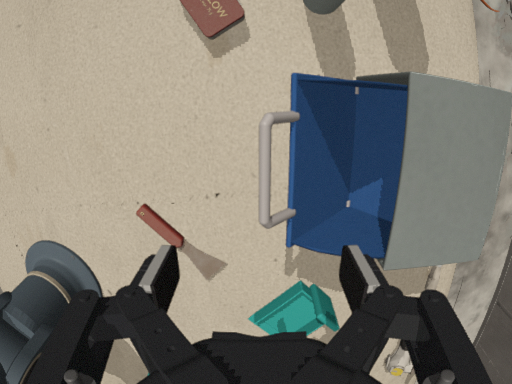

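The bin is open: bar at (266,118)-(265,224), front edge at (296,74)-(291,246), housing edge at (410,73)-(386,265).

>>> servo_tool(motion=[-0.047,0.017,0.0,0.14,-0.045,0.023,0.0,0.15,-0.041,0.03,0.0,0.14,-0.041,0.031,0.007,0.12,-0.037,0.035,0.007,0.12,-0.032,0.04,0.007,0.12,-0.027,0.043,0.007,0.11,-0.022,0.046,0.007,0.12])

```text
t: 6.62
tool_pos: [0.5332, -0.1546, 0.2629]
eef_rot: [-0.0, 0.974, 0.227, 0.0]
contact_force: [0.1, -0.4, -0.2]
width: 0.998
finger_force: 0.0
```

>>> servo_tool(motion=[-0.017,0.048,0.007,0.11,-0.012,0.05,0.008,0.12,0,0,0,0,0,0,0,0])

```text
t: 7.12
tool_pos: [0.5452, -0.2543, 0.2477]
eef_rot: [-0.001, 0.993, 0.116, -0.0]
contact_force: [-0.7, -0.1, 0.6]
width: 0.998
finger_force: 0.0
```

```bash
python3 -c "
from h import *;import cv2,json
p={'vertical_fov': 65.70646984690485, 'cx': 258.91227238187093, 'cy': 188.92637316188362,'R':[[ 9.96010554e-01, -8.92332991e-02, -6.27795305e-04],[-8.41805075e-02, -9.41899694e-01,  3.25174735e-01],[-2.96077346e-02, -3.23824620e-01, -9.45653741e-01]], 't': [-0.43815749,  0.20575683,  0.53992546]}
for uv,z in(((266,118),.16),((265,224),.16),((296,74),.129),((291,246),.129),((410,73),.175),((386,265),.175)):print(uv,wplane(p,uv,z).round(4))
plan()
p=env.camera_params('wrist');print({k:np.array(v).tolist() for k,v in p.items()})
f=env.grab_frame('wrist');cv2.imwrite('pics/w3.png',f[:,:,::-1])
np.savez('pics/w3.npz',R=p['R'],t=p['t'])"
```

```text
(266, 118) [0.4739 0.3027 0.16  ]
(265, 224) [0.4638 0.1929 0.16  ]
(296, 74) [0.5095 0.3441 0.129 ]
(291, 246) [0.4922 0.1452 0.129 ]
(410, 73) [0.6164 0.342  0.175 ]
(386, 265) [0.5989 0.1322 0.175 ]
t 7.125 pos [ 0.5452 -0.2543  0.2477] yang -76.7 tilt z -1.0 w 0.998 F [-0.7 -0.1  0.6] ff 0.0
{'vertical_fov': 65.70646984690485, 'cx': 258.91227238187093, 'cy': 188.92637316188362, 'R': [[0.22995663082647738, -0.9732001939028534, -0.0011534844545208662], [-0.9202828383582388, -0.21783804259078124, 0.3250016686472918], [-0.3165429597420265, -0.07367475678730576, -0.9457127390757154]], 't': [-0.3725773919371646, 0.39818117576538964, 0.551053734835372]}
```

View pics/w3.png

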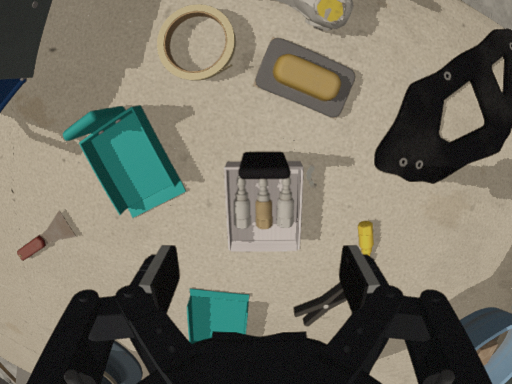

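The aluminium tray is at (264,205), its black handle spans (241,152)-(290,178), and the yellow coupler is off to the right at (365,237).

```bash
python3 -c "
from h import *
p=env.camera_params('wrist');print('cam',(-np.array(p['R']).T@np.array(p['t'])).round(3))
for uv,z in(((241,178),.09),((290,178),.09),((246,153),.09),((285,153),.09),((227,164),.032),((301,164),.032),((229,250),.006),((301,248),.006)):print(uv,wplane(p,uv,z).round(4))
k=lambda off,q:(q[0]/4-.375+off[0],q[1]/4-.375+off[1])
for n,w,t,s in(('rearL',(227,164),(127,100),(208,62)),('rearR',(301,164),(232,73),(297,137)),('lipL',(229,250),(160,238),(82,170)),('lipR',(301,248),(265,212),(178,258)),('hL',(241,178),None,(243,28)),('hR',(290,178),None,(297,72))):
  X,e=tri([wray(p,w),ray('scene',k((260,235),s))]+([ray('top',k((285,150),t))] if t else []));print(n,X.round(4),np.round(e,4))
"
```

```text
cam [ 0.627 -0.234  0.392]
(241, 178) [ 0.5336 -0.2367  0.09  ]
(290, 178) [ 0.5457 -0.2873  0.09  ]
(246, 153) [ 0.5612 -0.2359  0.09  ]
(285, 153) [ 0.5706 -0.2752  0.09  ]
(227, 164) [ 0.5295 -0.2161  0.032 ]
(301, 164) [ 0.5511 -0.3062  0.032 ]
(229, 250) [ 0.3931 -0.2432  0.006 ]
(301, 248) [ 0.4213 -0.3478  0.006 ]
rearL [ 0.5269 -0.2162  0.0238] [0.0007 0.0016 0.0017]
rearR [ 0.5497 -0.31    0.0286] [0.0031 0.0023 0.0046]
lipL [ 0.3962 -0.2456  0.0075] [0.003  0.0028 0.0041]
lipR [ 0.422  -0.346   0.0073] [0.0014 0.0013 0.0013]
hL [ 0.5354 -0.2377  0.0931] [0.0013 0.0013]
hR [ 0.5486 -0.289   0.0928] [0.0031 0.0031]
```

```bash
python3 -c "
from h import *
plan((.547,-.2605,.13,-76.3),(.547,-.2605,.045,-76.3,.03))"
```

```text
t 7.175 pos [ 0.5455 -0.2535  0.2479] yang -76.7 tilt z -1.0 w 1.001 F [-0.6  0.2 -0.1] ff 0.0
2 [0.0, 0.004, 0.059, 0.0, 0.0, 0.003, 0.059, -0.01]
3 [0.0, 0.0, 0.028, 0.0, 0.0, 0.0, 0.028, 0.0, 0.0, 0.0, 0.029, 0.0]
```

>>> servo_tool(motion=[0,0.004,0.059,0,0,0.003,0.059,0,0,0,0.028,0,0,0,0.028,0,0,0,0.029,0,0,0,0,0])

```text
t: 7.92
tool_pos: [0.5462, -0.259, 0.0436]
eef_rot: [-0.002, 0.993, 0.117, -0.002]
contact_force: [-0.1, 0.2, -0.6]
width: 1.0
finger_force: 0.0
```

>>> servo_tool(motion=[0,0,0,0,0,0,0,0,0,0,0,0,0,0,0,0], hand=0, force=120)

```text
t: 8.43
tool_pos: [0.5486, -0.2618, 0.0473]
eef_rot: [0.0, 0.993, 0.115, 0.002]
contact_force: [0.9, 0.9, 6.7]
width: 0.642
finger_force: 127.5
```

>>> servo_tool(motion=[0,0,-0.01,0,0,0,-0.015,0,0,0,0,0])

```text
t: 8.8
tool_pos: [0.5477, -0.2624, 0.0717]
eef_rot: [0.001, 0.993, 0.115, 0.001]
contact_force: [0.3, 0.2, -4.4]
width: 0.637
finger_force: 127.5
```

```bash
python3 -c "
from h import *;import cv2
plan()
print(env.state()['wrist_torque'])
f=env.grab_frame('wrist');g=env.grab_frame('scene')
cv2.imwrite('pics/w4.png',np.hstack([cv2.resize(f[120:300,150:390],(400,300)),cv2.resize(g[225:315,250:370],(400,300))])[:,:,::-1])"
```

```text
t 8.8 pos [ 0.5477 -0.2624  0.0717] yang -76.8 tilt z -1.0 w 0.637 F [ 0.3  0.2 -4.4] ff 127.45163440704346
[ 0.0524842  -0.275917    0.00445403]
```

View pics/w4.png

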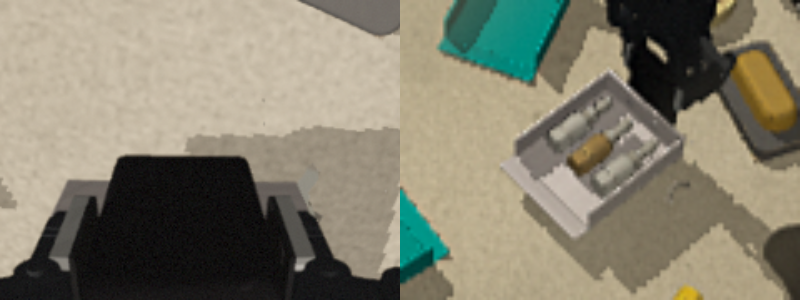

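Held level with all three couplers inside. I'll carry it high and turned half round to the pouring side.

```bash
python3 -c "
from h import *
plan((.547,-.262,.33,None,.05),(.52,-.02,.33,4,.03),(.478,.248,.33,85.2,.03),turn=.13)"
```

```text
t 8.9 pos [ 0.5469 -0.2617  0.0704] yang -76.8 tilt z -1.0 w 0.639 F [-0.   0.3 -6. ] ff 127.45364427566528
6 [0.0, 0.0, -0.043, 0.0, 0.0, 0.0, -0.043, 0.0, 0.0, 0.0, -0.043, 0.0, 0.0, 0.0, -0.044, 0.0, 0.0, 0.0, -0.043, 0.0, 0.0, 0.0, -0.044, 0.0]
11 [0.003, -0.022, 0.0, -0.13, 0.005, -0.021, 0.0, -0.13, 0.008, -0.021, 0.0, -0.13, 0.011, -0.019, 0.0, -0.13, 0.013, -0.018, 0.0, -0.13, 0.015, -0.016, 0.0, -0.13, 0.017, -0.014, 0.0, -0.13, 0.019, -0.011, 0.0, -0.12]
11 [0.02, -0.009, 0.0, -0.13, 0.022, -0.006, 0.0, -0.12, 0.022, -0.003, 0.0, -0.13]
11 [0.025, -0.002, 0.0, -0.13, 0.025, 0.001, 0.0, -0.13, 0.024, 0.004, 0.0, -0.13, 0.023, 0.007, 0.0, -0.13, 0.022, 0.01, 0.0, -0.13, 0.021, 0.013, 0.0, -0.13, 0.019, 0.016, 0.0, -0.13, 0.017, 0.018, 0.0, -0.13]
11 [0.014, 0.02, 0.0, -0.13, 0.011, 0.022, 0.0, -0.12, 0.009, 0.024, 0.0, -0.13]
```

>>> servo_tool(motion=[0,0,-0.02,0,0,0,-0.04,0,0,0,-0.045,0,0,0,-0.045,0,0,0,-0.045,0,0,0,-0.04,0,0,0,-0.025,0,0.001,-0.01,0,-0.06])

```text
t: 9.9
tool_pos: [0.5456, -0.2535, 0.3329]
eef_rot: [0.001, 0.989, 0.145, 0.002]
contact_force: [-0.9, 0.2, -4.8]
width: 0.639
finger_force: 128.1
```

>>> servo_tool(motion=[0.003,-0.022,0.0,-0.13,0.005,-0.021,0.0,-0.13,0.008,-0.021,0.0,-0.13,0.011,-0.019,0.0,-0.13,0.013,-0.018,0.0,-0.13,0.015,-0.016,0.0,-0.13,0.017,-0.014,0.0,-0.13,0.019,-0.011,0.0,-0.12])

```text
t: 10.9
tool_pos: [0.5131, -0.0768, 0.3287]
eef_rot: [-0.001, 0.788, 0.616, -0.001]
contact_force: [-0.2, 0.1, -4.7]
width: 0.639
finger_force: 128.1
```

>>> servo_tool(motion=[0.02,-0.009,0.0,-0.13,0.022,-0.006,0.0,-0.12,0.022,-0.003,0.0,-0.13,0.025,-0.002,0.0,-0.13,0.025,0.001,0.0,-0.13,0.024,0.004,0.0,-0.13,0.023,0.007,0.0,-0.13,0.022,0.01,0.0,-0.13])

```text
t: 11.9
tool_pos: [0.4758, 0.1082, 0.3285]
eef_rot: [-0.002, 0.382, 0.924, -0.001]
contact_force: [0.5, -0.0, -4.9]
width: 0.639
finger_force: 128.1
```

>>> servo_tool(motion=[0.021,0.013,0.0,-0.13,0.019,0.016,0.0,-0.13,0.017,0.018,0.0,-0.13,0.012,0.018,0.0,-0.1,0.008,0.014,0,-0.06,0,0,0,0,0,0,0,0])

```text
t: 12.78
tool_pos: [0.4542, 0.2158, 0.3299]
eef_rot: [-0.0, 0.121, 0.993, -0.001]
contact_force: [0.3, -0.2, -5.0]
width: 0.637
finger_force: 128.2
```

```bash
python3 -c "
from h import *
plan((.478,.248,.33,85.2,.012),(.478,.248,.283,85.2,.03),turn=.13)"
```

```text
t 12.775 pos [0.4542 0.2158 0.3299] yang 76.1 tilt z -1.0 w 0.637 F [ 0.3 -0.2 -5. ] ff 128.20724487304688
4 [-0.004, 0.009, 0.0, -0.04, -0.004, 0.009, 0.0, -0.04, -0.005, 0.009, 0.0, -0.04, -0.005, 0.009, 0.0, -0.04]
2 [0.0, 0.0, 0.023, 0.0, 0.0, 0.0, 0.024, 0.0]
```

>>> servo_tool(motion=[-0.004,0.009,0.0,-0.04,-0.004,0.009,0.0,-0.04,-0.005,0.009,0.01,-0.04,-0.005,0.009,0.02,-0.04,0,0,0.015,0,0,0,0.01,0,0,0,0,0])

```text
t: 13.65
tool_pos: [0.4779, 0.2487, 0.2744]
eef_rot: [-0.001, 0.041, 0.999, -0.001]
contact_force: [-0.8, -0.1, -4.6]
width: 0.638
finger_force: 128.2
```

>>> servo_tool(motion=[0,0,0,0,0,0,0,0], force=40)

```text
t: 13.9
tool_pos: [0.4787, 0.2494, 0.2761]
eef_rot: [0.001, 0.04, 0.999, 0.001]
contact_force: [-0.4, -0.1, -4.6]
width: 0.638
finger_force: 128.1
```

```bash
python3 -c "
from h import *
plan();print(env.state()['wrist_torque'])"
```

```text
t 13.9 pos [0.4787 0.2494 0.2761] yang 85.4 tilt z -1.0 w 0.638 F [-0.4 -0.1 -4.6] ff 128.14953804016113
[0.04587246 0.30857    0.00370432]
```

>>> servo_tool(motion=[0,0,0,0,0,0,0,0], force=40, hand=0)

```text
t: 14.15
tool_pos: [0.4784, 0.2493, 0.2755]
eef_rot: [0.0, 0.04, 0.999, 0.0]
contact_force: [-0.0, -0.3, -4.4]
width: 0.641
finger_force: 128.2
```

>>> servo_tool(motion=[0,0,0,0,0,0,0,0], force=20, hand=0)

```text
t: 14.4
tool_pos: [0.4784, 0.2493, 0.2753]
eef_rot: [-0.0, 0.04, 0.999, 0.0]
contact_force: [0.6, -0.0, -5.3]
width: 0.632
finger_force: 128.2
```

```bash
python3 -c "
from h import *;import cv2
plan();print(env.state()['wrist_torque'])
f=env.grab_frame('wrist');g=env.grab_frame('scene')
cv2.imwrite('pics/w5.png',np.hstack([cv2.resize(f[30:330,60:460],(400,300)),cv2.resize(g[75:210,180:360],(400,300))])[:,:,::-1])"
```

```text
t 14.4 pos [0.4784 0.2493 0.2753] yang 85.4 tilt z -1.0 w 0.632 F [ 0.6 -0.  -5.3] ff 128.16335678100586
[ 0.02125257  0.26180121 -0.04329042]
```

View pics/w5.png

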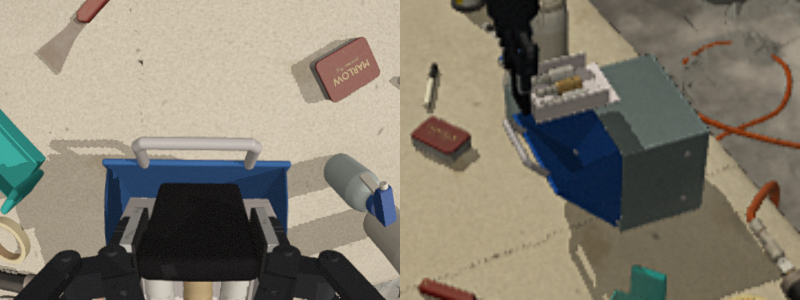

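Level over the mouth, all three still aboard. The grip holds its force until the fingers move, so I loosen by opening in small steps to let the tray swing down about the pads.

>>> servo_tool(motion=[0,0,0,0], force=20, hand=64)

```text
t: 14.62
tool_pos: [0.4784, 0.2493, 0.2753]
eef_rot: [-0.0, 0.04, 0.999, 0.0]
contact_force: [0.2, -0.6, -5.2]
width: 0.639
finger_force: 128.1
```

>>> servo_tool(motion=[0,0,0,0], force=20, hand=65)

```text
t: 14.75
tool_pos: [0.4784, 0.2493, 0.2753]
eef_rot: [0.0, 0.04, 0.999, 0.0]
contact_force: [0.1, 0.2, -5.3]
width: 0.655
finger_force: 33.2
```

>>> servo_tool(motion=[0,0,0,0])

```text
t: 14.88
tool_pos: [0.4784, 0.2493, 0.2753]
eef_rot: [-0.0, 0.04, 0.999, 0.0]
contact_force: [-0.3, -0.6, -4.5]
width: 0.65
finger_force: 33.3
```

```bash
python3 -c "
from h import *;import cv2
plan();print(env.state()['wrist_torque'])
g=env.grab_frame('scene');np.save('pics/s6.npy',g)
cv2.imwrite('pics/s6.png',cv2.resize(g[90:180,220:340],(400,300))[:,:,::-1])"
```

```text
t 14.875 pos [0.4784 0.2493 0.2753] yang 85.4 tilt z -1.0 w 0.65 F [-0.3 -0.6 -4.5] ff 33.309518694877625
[0.04203371 0.31364572 0.01702821]
```

View pics/s6.png

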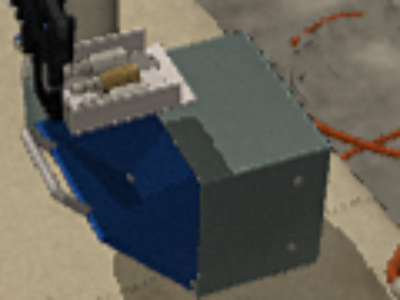

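>>> servo_tool(motion=[0,0,0,0], force=20, hand=65.2)

```text
t: 15.05
tool_pos: [0.4784, 0.2493, 0.2753]
eef_rot: [-0.0, 0.04, 0.999, 0.0]
contact_force: [-0.2, 0.4, -5.1]
width: 0.65
finger_force: 22.2
```

```bash
python3 -c "
from h import *
plan();print(env.state()['wrist_torque'])"
```

```text
t 15.05 pos [0.4784 0.2493 0.2753] yang 85.4 tilt z -1.0 w 0.65 F [-0.2  0.4 -5.1] ff 22.170441448688507
[ 0.0275788   0.26576184 -0.01467351]
```

>>> servo_tool(motion=[0,0,0,0], hand=65.3)

```text
t: 15.18
tool_pos: [0.4786, 0.2493, 0.2754]
eef_rot: [0.0, 0.04, 0.999, 0.0]
contact_force: [0.3, -0.4, -4.2]
width: 0.655
finger_force: 15.4
```

```bash
python3 -c "
from h import *
plan();print(env.state()['wrist_torque'])"
```

```text
t 15.175 pos [0.4786 0.2493 0.2754] yang 85.4 tilt z -1.0 w 0.655 F [ 0.3 -0.4 -4.2] ff 15.379794538021088
[0.04147857 0.0917811  0.01721205]
```

It's swinging: the torque dropped. I hold and watch.

>>> servo_tool(motion=[0,0,0,0,0,0,0,0,0,0,0,0])

```text
t: 15.55
tool_pos: [0.4782, 0.2494, 0.2752]
eef_rot: [-0.0, 0.04, 0.999, 0.0]
contact_force: [-0.4, -0.0, -5.0]
width: 0.655
finger_force: 12.6
```

```bash
python3 -c "
from h import *;import cv2
plan();print(env.state()['wrist_torque'])
f=env.grab_frame('wrist');g=env.grab_frame('scene');np.save('pics/s7.npy',g);np.save('pics/w7.npy',f)
"
```

```text
t 15.55 pos [0.4782 0.2494 0.2752] yang 85.4 tilt z -1.0 w 0.655 F [-0.4 -0.  -5. ] ff 12.640413790941238
[0.03653978 0.17219023 0.05145909]
```

>>> servo_tool(motion=[0,0,0,0], hand=65.35)

```text
t: 15.78
tool_pos: [0.4787, 0.2494, 0.2755]
eef_rot: [0.0, 0.04, 0.999, 0.0]
contact_force: [-0.5, 0.0, -3.7]
width: 0.66
finger_force: 10.1
```

>>> servo_tool(motion=[0,0,0,0,0,0,0,0], hand=65.4)

```text
t: 16.02
tool_pos: [0.4789, 0.2495, 0.2759]
eef_rot: [0.001, 0.04, 0.999, 0.0]
contact_force: [0.0, 0.6, -2.2]
width: 0.655
finger_force: 7.8
```

```bash
python3 -c "
from h import *
plan();print(env.state()['wrist_torque'])
"
```

```text
t 16.025 pos [0.4789 0.2495 0.2759] yang 85.4 tilt z -1.0 w 0.655 F [ 0.   0.6 -2.2] ff 7.809669524431229
[ 0.0278064   0.01399309 -0.04295045]
```

Weight on the tool is now 2.2 N, so the tray is empty. I firm the grip, lift out and carry back, hanging.

>>> servo_tool(motion=[0,0,0,0,0,0,0,0,0,0,-0.03,0,0,0,-0.05,0,0,0,0,0], hand=65)

```text
t: 16.65
tool_pos: [0.4804, 0.2503, 0.3597]
eef_rot: [0.004, 0.04, 0.999, 0.003]
contact_force: [0.0, 0.7, -2.6]
width: 0.649
finger_force: 15.4
```

```bash
python3 -c "
from h import *;import cv2
plan((.50,-.02,.37,4,.05),(.449,-.287,.30,-76.3,.05),turn=.17)
np.save('pics/s8.npy',env.grab_frame('scene'));np.save('pics/t8.npy',env.grab_frame('top'))
"
```

```text
t 16.65 pos [0.4804 0.2503 0.3597] yang 85.4 tilt z -1.0 w 0.649 F [ 0.   0.7 -2.6] ff 15.381963551044464
9 [-0.005, -0.03, -0.001, 0.16, -0.009, -0.029, -0.001, 0.16, -0.014, -0.027, -0.001, 0.16, -0.018, -0.024, -0.001, 0.16, -0.021, -0.021, -0.001, 0.16, -0.024, -0.017, -0.001, 0.16, -0.027, -0.013, -0.001, 0.15, -0.029, -0.009, -0.002, 0.16]
9 [-0.03, -0.005, -0.001, 0.15]
9 [-0.029, -0.008, 0.008, 0.16, -0.03, -0.003, 0.008, 0.16, -0.03, 0.002, 0.008, 0.15, -0.03, 0.006, 0.008, 0.16, -0.028, 0.011, 0.008, 0.15, -0.026, 0.015, 0.007, 0.16, -0.023, 0.019, 0.008, 0.15, -0.021, 0.023, 0.007, 0.16]
9 [-0.016, 0.025, 0.008, 0.15]
```

>>> servo_tool(motion=[-0.005,-0.03,-0.001,0.16,-0.009,-0.029,-0.001,0.16,-0.014,-0.027,-0.001,0.16,-0.018,-0.024,-0.001,0.16,-0.021,-0.021,-0.001,0.16,-0.024,-0.017,-0.001,0.16,-0.027,-0.013,-0.001,0.15,-0.029,-0.009,-0.002,0.16])

```text
t: 17.75
tool_pos: [0.4955, 0.0084, 0.3624]
eef_rot: [-0.001, 0.627, 0.779, -0.001]
contact_force: [0.5, 0.3, -2.0]
width: 0.654
finger_force: 15.4
```

>>> servo_tool(motion=[-0.03,-0.005,-0.001,0.15,-0.029,-0.008,0.008,0.16,-0.03,-0.003,0.008,0.16,-0.03,0.002,0.008,0.15,-0.03,0.006,0.008,0.16,-0.028,0.011,0.008,0.15,-0.026,0.015,0.007,0.16,-0.023,0.019,0.008,0.15])

```text
t: 18.75
tool_pos: [0.4573, -0.2284, 0.3085]
eef_rot: [-0.001, 0.963, 0.27, -0.001]
contact_force: [0.3, -0.5, -2.5]
width: 0.655
finger_force: 15.4
```

>>> servo_tool(motion=[-0.021,0.023,0.007,0.16,-0.016,0.025,0.008,0.15,0,0,0,0,0,0,0,0])

```text
t: 19.25
tool_pos: [0.4472, -0.2867, 0.2942]
eef_rot: [-0.001, 0.993, 0.121, -0.001]
contact_force: [0.6, -0.3, -1.6]
width: 0.656
finger_force: 15.5
```

```bash
python3 -c "
from h import *;import cv2
plan((.449,-.287,.30,-76.3),(.449,-.287,.14,-76.3,.04))
print(env.state()['wrist_torque'])
np.save('pics/w9.npy',env.grab_frame('wrist'));np.save('pics/s9.npy',env.grab_frame('scene'))
p=env.camera_params('wrist');np.savez('pics/w9.npz',R=p['R'],t=p['t'])
"
```

```text
t 19.25 pos [ 0.4472 -0.2867  0.2942] yang -76.1 tilt z -1.0 w 0.656 F [ 0.6 -0.3 -1.6] ff 15.526493489742279
1 [0.002, 0.001, -0.006, 0.0]
5 [0.0, 0.0, 0.032, 0.0, 0.0, 0.0, 0.032, 0.0, 0.0, 0.0, 0.032, 0.0, 0.0, 0.0, 0.032, 0.0, 0.0, 0.0, 0.032, 0.0]
[ 0.02591633 -0.02934191 -0.03173626]
```

>>> servo_tool(motion=[0.002,0,0.04,0,0,0,0.04,0,0,0,0.04,0,0,0,0.02,0,0,0,0.01,0,0,0,0,0])

```text
t: 20.1
tool_pos: [0.4496, -0.2868, 0.1452]
eef_rot: [-0.0, 0.993, 0.121, -0.0]
contact_force: [0.0, 0.3, -1.7]
width: 0.654
finger_force: 15.6
```

>>> servo_tool(motion=[0,0,0.005,0,0,0,0.005,0,0,0,0.005,0,0,0,0,0])

```text
t: 20.6
tool_pos: [0.449, -0.2871, 0.1299]
eef_rot: [-0.0, 0.993, 0.12, -0.0]
contact_force: [-0.1, -0.4, -1.9]
width: 0.649
finger_force: 15.5
```

```bash
python3 -c "
from h import *
plan();print(env.state()['wrist_torque'])
"
```

```text
t 20.6 pos [ 0.449  -0.2871  0.1299] yang -76.2 tilt z -1.0 w 0.649 F [-0.1 -0.4 -1.9] ff 15.540242493152618
[-0.01544918 -0.00736723 -0.04147038]
```

>>> servo_tool(motion=[0.008,0,0.004,0,0.008,0,0.004,0,0.008,0,0.004,0,0,0,0,0])

```text
t: 21.1
tool_pos: [0.4736, -0.2812, 0.1179]
eef_rot: [0.0, 0.993, 0.121, 0.0]
contact_force: [-0.3, -0.8, -2.5]
width: 0.655
finger_force: 16.0
```

>>> servo_tool(motion=[0.008,0,0.005,0,0.007,0,0.005,0,0.007,0,0.005,0,0,0,0,0])

```text
t: 21.6
tool_pos: [0.4945, -0.2759, 0.1027]
eef_rot: [-0.0, 0.993, 0.121, -0.0]
contact_force: [0.4, -0.7, -1.8]
width: 0.655
finger_force: 16.6
```

```bash
python3 -c "
from h import *
plan();print(env.state()['wrist_torque'])
"
```

```text
t 21.6 pos [ 0.4945 -0.2759  0.1027] yang -76.2 tilt z -1.0 w 0.655 F [ 0.4 -0.7 -1.8] ff 16.637414395809174
[ 0.04475537  0.00968746 -0.08342971]
```

```bash
python3 -c "
from h import *;import cv2
f=env.grab_frame('wrist');g=env.grab_frame('scene');t=env.grab_frame('top')
np.save('pics/s10.npy',g)
s8=np.load('pics/s8.npy')
r=lambda i,x,y,w:cv2.resize(i[y:y+int(w*.75),x:x+w],(400,300),interpolation=cv2.INTER_CUBIC)
cv2.imwrite('pics/fin.png',np.vstack([np.hstack([r(f,100,90,320),r(g,250,215,140)]),np.hstack([r(g,225,85,110),r(t,280,130,110)])])[:,:,::-1])
"
```

```text
(no output)
```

View pics/fin.png

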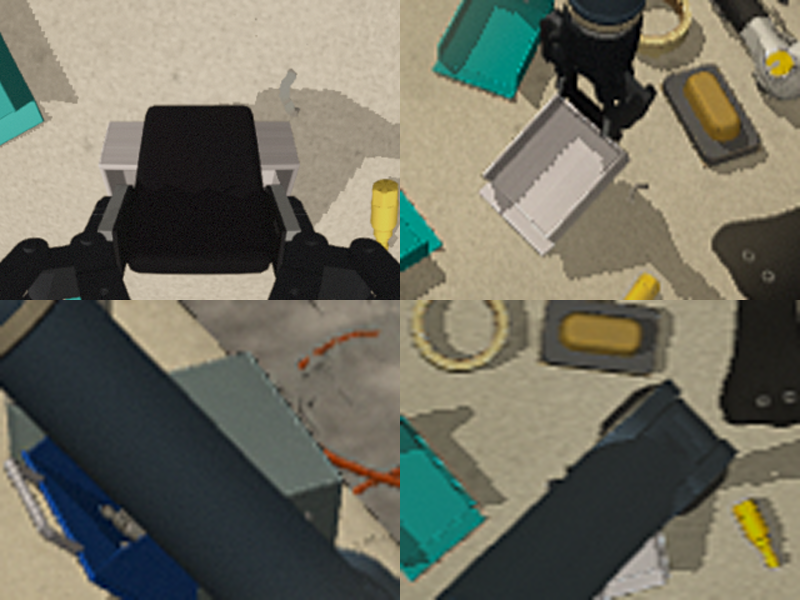

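The tray is empty and tilted, with its lip end at the table (upper-right panel, lip about (515,220), shadow meeting it). Silver couplers show in the blue trough (lower left, about (125,515)). I carry on lowering along the arc.

>>> servo_tool(motion=[0.007,0,0.006,0,0.006,0,0.006,0,0.006,0,0.006,0,0.006,0,0.007,0,0.006,0,0.007,0,0.005,0,0.007,0,0,0,0,0])

```text
t: 22.62
tool_pos: [0.5294, -0.2674, 0.0636]
eef_rot: [-0.0, 0.993, 0.12, -0.0]
contact_force: [-0.5, 0.4, -1.3]
width: 0.653
finger_force: 18.0
```

>>> servo_tool(motion=[0.005,0,0.006,0,0.005,0,0.006,0,0.003,0,0.004,0,0,0,0,0])

```text
t: 23.12
tool_pos: [0.5424, -0.2645, 0.0497]
eef_rot: [-0.001, 0.993, 0.12, 0.001]
contact_force: [-2.0, 2.6, 10.4]
width: 0.652
finger_force: 20.4
```

```bash
python3 -c "
from h import *
plan();print(env.state()['wrist_torque'])
"
```

```text
t 23.125 pos [ 0.5424 -0.2645  0.0497] yang -76.2 tilt z -1.0 w 0.652 F [-2.   2.6 10.4] ff 20.36600410938263
[0.52345212 0.66243038 0.03224994]
```

>>> servo_tool(motion=[0,0,0,0,0,0,0,0], hand=67)

```text
t: 23.38
tool_pos: [0.5418, -0.2646, 0.0481]
eef_rot: [-0.0, 0.993, 0.12, 0.0]
contact_force: [0.5, -0.7, 0.7]
width: 0.667
finger_force: 0.0
```

>>> servo_tool(motion=[0,0,0,0,0,0,0,0,0,0,0,0,0,0,-0.03,0,0,0,-0.05,0,0,0,-0.06,0,0,0,-0.06,0], hand=100)

```text
t: 24.25
tool_pos: [0.5412, -0.2646, 0.25]
eef_rot: [-0.0, 0.993, 0.12, -0.0]
contact_force: [1.0, 1.1, -1.4]
width: 0.999
finger_force: 0.0
```

>>> servo_tool(motion=[0.06,0.04,-0.02,0,0.06,0.04,0,0,0.06,0.04,0,0,0,0.06,0,0,0,0.06,0,0,0,0,0,0,0,0,0,0])

```text
t: 25.12
tool_pos: [0.7442, -0.4444, 0.2641]
eef_rot: [-0.001, 0.993, 0.12, -0.0]
contact_force: [-0.1, 1.5, 1.2]
width: 1.001
finger_force: 0.0
```

Run:
```python
from h import *;import cv2
plan()
g=env.grab_frame('scene');t=env.grab_frame('top');np.save('pics/s11.npy',g);np.save('pics/t11.npy',t)
s0=np.load('pics/scene0.npy');t0=np.load('pics/top0.npy')
# tray shift vs start by template match (rear wall/handle/lip), top and scene
for n,a,b,(x,y,w,h) in(("scene",s0,g,(276,238,64,66)),("top",t0,t,(312,160,46,54)),("handle",s0,g,(314,238,26,32)),("lipS",s0,g,(276,262,40,42)),
  ("tape",s0,g,(315,200,45,40)),("block",s0,g,(338,232,45,45)),("tin",s0,g,(180,122,36,30)),("spray",s0,g,(218,90,30,46))):
    r=cv2.matchTemplate(b[y-20:y+h+20,x-20:x+w+20],a[y:y+h,x:x+w],cv2.TM_CCOEFF_NORMED);_,v,_,l=cv2.minMaxLoc(r);print(n,round(v,3),l[0]-20,l[1]-20)
# bin contents: count non-blue bright pixels in the trough, scene view before/after
def cnt(i):
    c=i[85:190,225:335].astype(int);m=(c[...,0]>90)&(c[...,2]<c[...,0]+40)
    return m
c=g[100:185,235:300].astype(int)
sil=(c.min(2)>95);tan=(c[...,0]>c[...,2]+40)&(c[...,0]>100)
n,l,st,ce=cv2.connectedComponentsWithStats((sil|tan).astype(np.uint8));print([(s.tolist(),np.round(q,0).tolist()) for s,q in zip(st[1:],ce[1:]) if s[4]>8])
# top view: same
c=t[120:180,150:235].astype(int)
sil=(c.min(2)>85);n,l,st,ce=cv2.connectedComponentsWithStats(sil.astype(np.uint8));print([(s.tolist()) for s in st[1:] if s[4]>8])
```

```text
t 25.125 pos [ 0.7442 -0.4444  0.2641] yang -76.2 tilt z -1.0 w 1.001 F [-0.1  1.5  1.2] ff 0.0
scene 0.799 -1 3
top 0.313 -1 -8
handle 0.946 -1 3
lipS 0.547 -2 3
tape 0.999 0 0
block 0.997 0 0
tin 0.516 0 0
spray 0.458 0 0
[([34, 26, 18, 19, 57], [42.0, 36.0]), ([47, 35, 4, 5, 9], [48.0, 37.0]), ([53, 38, 12, 4, 19], [58.0, 39.0]), ([0, 51, 22, 34, 575], [9.0, 70.0])]
[[0, 0, 29, 35, 299], [11, 0, 63, 31, 805], [73, 0, 12, 43, 162], [31, 3, 11, 9, 39], [25, 13, 6, 5, 11], [3, 35, 8, 3, 12], [0, 43, 12, 17, 129], [74, 58, 11, 2, 16]]
```

Tray is back flat: its pattern matches the start shifted by about 3 px. I repeat the earlier wrist viewpoint over the bin to count the couplers numerically.

```bash
python3 -c "
from h import *
plan((.55,-.05,.34,-30,.06),(.462,.246,.30,-5.2,.06))"
```

```text
t 25.225 pos [ 0.7453 -0.4423  0.2655] yang -76.1 tilt z -1.0 w 0.999 F [ 0.1 -0.5  0. ] ff 0.0
8 [-0.012, -0.053, -0.009, -0.1, -0.006, -0.054, -0.009, -0.1, -0.001, -0.055, -0.009, -0.1, 0.004, -0.055, -0.01, -0.1, 0.01, -0.054, -0.009, -0.1, 0.015, -0.053, -0.01, -0.1, 0.021, -0.051, -0.009, -0.1, 0.025, -0.048, -0.01, -0.1]
6 [0.035, -0.038, 0.007, -0.07, 0.038, -0.035, 0.007, -0.07, 0.04, -0.032, 0.007, -0.07, 0.042, -0.029, 0.006, -0.08, 0.045, -0.026, 0.007, -0.07, 0.046, -0.023, 0.006, -0.08]
```

>>> servo_tool(motion=[-0.012,-0.053,-0.02,-0.1,-0.006,-0.054,-0.02,-0.1,-0.001,-0.055,-0.009,-0.1,0.004,-0.055,-0.01,-0.1,0.01,-0.054,-0.009,-0.1,0.015,-0.053,-0.005,-0.1,0.021,-0.051,0,-0.1,0.025,-0.048,0,-0.1])

```text
t: 26.22
tool_pos: [0.5486, -0.0481, 0.3389]
eef_rot: [-0.0, 0.866, 0.5, 0.001]
contact_force: [0.5, 0.5, 0.6]
width: 1.0
finger_force: 0.0
```

>>> servo_tool(motion=[0.035,-0.038,0.007,-0.07,0.038,-0.035,0.007,-0.07,0.04,-0.032,0.007,-0.07,0.042,-0.029,0.006,-0.08,0.045,-0.026,0.007,-0.07,0.046,-0.023,0.006,-0.08,0,0,0,0,0,0,0,0])

```text
t: 27.22
tool_pos: [0.4617, 0.2447, 0.2987]
eef_rot: [0.0, 0.738, 0.675, 0.001]
contact_force: [0.7, -0.1, 0.2]
width: 1.002
finger_force: 0.0
```

Run:
```python
from h import *;import cv2
plan()
f=env.grab_frame('wrist');cv2.imwrite('pics/w12.png',f[:,:,::-1]);o=cv2.imread('pics/w2.png')[:,:,::-1]
c=f[85:245,298:400].astype(int)
m=~((c[...,2]>c[...,0]+20))&(c.max(2)>55)
n,l,st,ce=cv2.connectedComponentsWithStats(m.astype(np.uint8))
for i in range(1,n):
    if st[i,4]>25:
        px=c[l==i];t=(px[:,0]>px[:,2]+35)
        print(st[i].tolist(),px.mean(0).round(),'tan px',t.sum(),'minAreaRect',[np.round(v,0) for v in cv2.minAreaRect(np.argwhere(l==i)[:,::-1].astype(np.float32))])
# bar shift vs. w2, coarse picture of trough
for (x,y,w,h) in((255,100,50,140),):
    r=cv2.matchTemplate(f[y-20:y+h+20,x-20:x+w+20],o[y:y+h,x:x+w],cv2.TM_CCOEFF_NORMED);print(cv2.minMaxLoc(r))
ch=np.full(m.shape,'.');ch[m]='s';ch[m&(c[...,0]>c[...,2]+35)]='T'
print('\n'.join(''.join(r[::2]) for r in ch[::4]))
```

```text
t 27.225 pos [0.4617 0.2447 0.2987] yang -5.1 tilt z -1.0 w 1.002 F [ 0.7 -0.1  0.2] ff 0.0
[57, 1, 4, 8, 28] [105. 103. 103.] tan px 0 minAreaRect [array([58.,  4.]), array([7., 3.]), np.float64(90.0)]
[38, 33, 33, 17, 429] [104.  99.  92.] tan px 0 minAreaRect [array([54., 41.]), array([16., 32.]), np.float64(90.0)]
[35, 54, 64, 38, 1079] [111. 102.  88.] tan px 343 minAreaRect [array([63., 69.]), array([35., 65.]), np.float64(72.0)]
[90, 96, 12, 64, 373] [112. 116. 110.] tan px 0 minAreaRect [array([ 96., 128.]), array([63., 11.]), np.float64(90.0)]
(0.016567181795835495, 0.99239182472229, (3, 40), (21, 19))
...................................................
.............................ss....................
.............................s.....................
...................................................
...................................................
...................................................
...................................................
ss.................................................
s..................................................
.............
[... 898 characters left out ...]
.......................s
..................................................s
..................................................s
.........................s.......................ss
........................ss.......................ss
.................................................ss
................................................sss
................................................sss
................................................sss
...............................................ssss
...............................................ssss
...............................................ssss
..............................................sssss
..............................................sssss
```

The trough holds one silver, one tan and one silver coupler, and the bar hasn't moved. The tray is flat and the robot is free of everything, so I hand in.

```bash
python3 -c "
from bench import env
print(env.close_job())"
```

```text
the job is handed in; nothing more can be done
None
```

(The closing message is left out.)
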